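# Seat the guide collar in the setting die and hold a rivet setter centred through it

### The job

Put the flanged guide collar, flange down, fully home in the round cavity of the setting die and let go of it. Then take the rivet setter out of its wooden stand and lower it upright through the collar's bore, without it ever touching the collar or the die, until its lower end is below the collar's underside and about a centimetre above the brass anvil button. Finish while still holding it there, centred and still, ready for the mallet, and leave the other things on the table where they are.

Things in the scene. Friction and masses are not known exactly. Their poses are not given: they have to be found in the camera images.
- die: Setting die, fixed: square foot plate 120x120x8 mm, on it a round steel body 104 mm across, top 41 mm above the table. In its top a round cavity 68 mm across, its mouth chamfered to 73 mm, with a ledge 30 mm above the table; inside it a 44 mm hole goes down to a brass anvil button, 20 mm across, top 12 mm above the table. Origin: on the table, on the axis of all these; z up.
- collar: Guide collar, loose, flange down: dark steel, round flange 64 mm across, 8 mm thick, lower edge chamfered 3 mm; a hub 38 mm across rises to 36 mm above the underside; bored through, 24 mm. 0.12 kg. Grip the hub, fingertips above the flange. Origin: centre of the underside, z up along the bore. Seated, its origin is 30 mm and the hub top 66 mm above the table.
- stand: Wooden setter stand, fixed to the table: a block 70x70 mm, 45 mm high, on a 78x78x6 mm foot, with one upright hole 18 mm across in the middle of its top; the hole's floor is 6 mm above the table. Origin: on the table, on the hole's axis; z up.
- setter: Rivet setter: a straight round steel rod 120 mm long, 14 mm across, its lowest 24 mm slimmer (12 mm), with knurled rings round its upper half, about 0.1 kg. It stands upright and loose in the stand's hole, its lower end 6 mm and its top 126 mm above the table, 81 mm of it showing. Origin: centre of its lower end, on the axis; z along the rod, up to its top.
- dye_brown: Bystander: brown bottle 45 mm across, 118 mm high, to the right. Origin: centre of its underside. Leave it alone.
- beeswax: Bystander: round cake of beeswax 51 mm across, 18 mm high. Origin: centre of its underside. Leave it alone.

How it is judged:
By the outcome, as a careful person would: the job done as asked, in the order asked, and still so for the second after the job is handed in, while the arm keeps its last pose, push and grip.
It also fails if it takes over 64 s, if anything falls off the work surface, if the arm or the gripper's body presses on something with over 40 N, if the wrist force passes 120 N, or if a joint passes its speed limit or range.

### The arm

A 6-joint arm with a two-finger parallel gripper is mounted at the origin on a cart in front of the work surface, level with it; the furniture and walls round the work are solid. World frame = base frame: x ahead of the robot, y to its left, z up, the work surface at z = 0. Lengths are in m, angles in rad, forces in N, time in s.
With the tool pointing down it reaches from about 0.35 to 0.975 m from the base axis. Payload 4.9 kg.
Tool frame: the origin (TCP) lies on the front face of the gripper's body, between the roots of the fingers; the fingertips stand 73 mm ahead of it and the grasp point (between the pads) lies 54 mm ahead of it; z points along the fingers, y is the line along which they close (so a half turn about z gives the same grasp; the last joint's range is limited). The gripper opens to 85 mm and grips with 20 to 120 N. Pads are 22 mm wide; open, the fingers measure 114 mm over their backs; the gripper's body (76 mm by 85 mm) begins 54 mm behind the grasp point. The pads swing forward as they close: fully open they stand 13 mm farther back than shut.
Start: joints at [-1.38, 0.053, 1.613, -0, 1.476, -0.119], TCP at [0.191, -0.595, 0.304] pointing down, gripper open.
Joint ranges: [-3.01, 3.01], [-1.01, 2.22], [0.06, 2.58], [-1.02, 4.17], [0.09, 2.62], [-3.14, 3.14]. Speed limits (rad/s): [2.57, 2.57, 3.14, 3.14, 3.14, 3.14].

### API

Orientations are given as a rotation vector (axis times angle).
In Python, from station import status, imaging, order gives the robot as it stands.
- The arm moves only by the tool arm_command, never from a script. Its argument "increments" is a list of rows, each an object with "slide": the shift along the tool's x, y, z in m, a list of three; "spin": the turn about the tool's z in degrees; "gripper": the opening, from -1 (shut) to 1 (fully open). In form: [{"slide": [x, y, z], "spin": spin, "gripper": gripper}, ...]. A call has 1 to 8 rows; each row is the pose to reach, as a shift and turn from the pose commanded when the call began, along the tool's axes at that moment; what a row does not reach only later rows make up. A row lasts 1/12 s, in which the tool goes at most 41.7 mm and 7.16 degrees, less where a joint would pass 70% of its speed; a pose out of reach is approached as far as the arm can. A call with a gripper value outside its range is refused whole. The fingers move at their own pace and stop on an object; "newtons" is the grip in N (left out, the last holds). Time passes only in rows, so rows that repeat a pose let the fingers close. It gives the time, the measured TCP pose, the force, the opening and the grip force at its end, in the units of the state.
- status.get_obs(): the state, without advancing time (a new reading comes with each control period).
- imaging.get_image(name): name is "side" or "top" or "wrist"; returns a dict with "frame" (480x640x3 uint8, red, green, blue), "vfov" (degrees; the focal length in pixels is half the picture's height over the tangent of half this angle, whatever the lens; pixels are square), "cx", "cy" (the principal point, pixels), "view" (4x4, takes a point from world to camera coordinates); the wrist camera has in their place "mount" (4x4, takes a point from camera to tool coordinates, whose origin is the TCP and whose axes are the flange's). Camera axes: x right, y up, looking along -z (the intrinsics and any distortion apply to the point x, -y, -z); pixel columns grow to the right and rows downward; lengths in m; the calibration is good to about 2 mm. The wrist camera is an equidistant fisheye: a pixel r from the principal point sees the ray r / f radians off the axis. A picture is of the moment at which its call begins: read the wrist's pose just before it. There is no depth.
- order.finish_job(): hands the job in; it is judged then, once.
The state is a dict: "t": time; "q": joint angles; "dq": joint speeds; "effort": joint torques, N m; "tool_pos": TCP position; "tool_rot": TCP orientation; "contact_force": force on the tool from outside, world axes, zero at the start; "wrist_torque": the same for the moment, N m; "opening": finger opening in m; "grip_force": force on a finger pad.
Only numpy, scipy, OpenCV 4.12 (cv2) and the standard library are available. Lean on these libraries where they do the work, as an engineer would, in place of code of your own. Each camera call takes 0.05 s, during which the arm holds its last target. There are 200 camera calls.

## Working session

There is one attempt and no reset: what is moved stays moved. The work goes in short steps, Python scripts to look and compute and a tool call to move; the robot and the scene stay as the last step left them, time stands still between calls to the robot, and variables do not carry over. Pictures are saved under pics/ and viewed, at most 10 in all, crops included, and the job is handed in when it is done.

Besides the shell and the picture viewer there is one more tool, called as name([rows], argument=value, ...), one row to a line, values as JSON. arm_command: Moves the arm, as the interface text tells. Its arguments: {"type":"object","properties":{"increments":{"type":"array","items":{"type":"object","properties":{"slide":{"type":"array","items":{"type":"number"}},"spin":{"type":"number"},"gripper":{"type":"number"}}}},"newtons":{"type":"number"}},"required":["increments"]}

```bash
mkdir -p pics; ls; cat > h.py <<'E'
import numpy as np,cv2
from station import status,imaging,order
from scipy.spatial.transform import Rotation as R
def grab(n,f):
    o=status.get_obs(); im=imaging.get_image(n)
    cv2.imwrite('pics/'+f,im['frame'][:,:,::-1]); 
    np.save('pics/'+f[:-4]+'.npy',{'im':im,'o':o},allow_pickle=True); return im,o
def load(f):
    d=np.load('pics/'+f+'.npy',allow_pickle=True).item(); return d['im'],d['o']
def ray(im,o,u,v):
    f=240/np.tan(np.radians(im['vfov'])/2); x=(u-im['cx'])/f; y=(v-im['cy'])/f
    if 'view' in im:
        T=np.linalg.inv(im['view']); d=np.array([x,-y,-1])
    else:
        M=np.eye(4);M[:3,:3]=R.from_rotvec(o['tool_rot']).as_matrix();M[:3,3]=o['tool_pos']
        T=M@im['mount']; r=np.hypot(x,y)+1e-12; d=np.array([np.sin(r)*x/r,-np.sin(r)*y/r,-np.cos(r)])
    d=T[:3,:3]@d; return T[:3,3],d/np.linalg.norm(d)
def plane(im,o,u,v,z):
    p,d=ray(im,o,u,v); return p+d*(z-p[2])/d[2]
E
python3 - <<'E'
from h import *
ims=[]
for n in('top','side','wrist'):
    im,o=grab(n,n+'0.png'); print(n,im['vfov'],im['cx'],im['cy'],{k:np.round(v,3) for k,v in im.items() if k in('view','mount')}, [k for k in im])
print(o)
E
```

```text
pics
top 55.053605331809464 317.7042890084283 240.0737057320337 {'view': array([[-0.008, -1.   , -0.008, -0.057],
       [ 0.997, -0.008,  0.077, -0.57 ],
       [-0.077, -0.008,  0.997, -1.122],
       [ 0.   ,  0.   ,  0.   ,  1.   ]])} ['frame', 'vfov', 'cx', 'cy', 'view']
side 57.030671003409296 322.223047909854 235.55367225428301 {'view': array([[-0.971, -0.237,  0.013,  0.531],
       [ 0.131, -0.488,  0.863, -0.158],
       [-0.198,  0.84 ,  0.505, -0.794],
       [ 0.   ,  0.   ,  0.   ,  1.   ]])} ['frame', 'vfov', 'cx', 'cy', 'view']
wrist 65.70646984690485 315.24091048442915 238.68791363794796 {'mount': array([[-0.   ,  0.957,  0.29 ,  0.075],
       [ 1.   ,  0.   ,  0.   , -0.   ],
       [-0.   ,  0.29 , -0.957, -0.07 ],
       [ 0.   ,  0.   ,  0.   ,  1.   ]])} ['frame', 'vfov', 'cx', 'cy', 'mount']
{'t': 0.1, 'q': array([-1.37999670e+00,  5.32994253e-02,  1.61417700e+00,  1.56441250e-05,
        1.47598630e+00, -1.19008121e-01]), 'dq': array([-0.00068059, -0.00103934, -0.00435564,  0.00036242,  0.00015929,
       -0.00064165]), 'effort': array([ 1.10144778e-03, -3.94903135e+01, -3.71362209e+01, -7.81848416e-05,
        3.88984787e-03, -1.91357351e-06]), 'tool_pos': array([ 0.19046312, -0.59481716,  0.30276837]), 'tool_rot': array([-3.10212969e+00, -4.84410276e-01,  8.09275572e-05]), 'contact_force': array([-0.05339009, -0.15700657,  0.31652296]), 'wrist_torque': array([ 0.039617  ,  0.03413619, -0.00038736]), 'grip_force': 0.0, 'opening': 0.08492340861533217}
```

View pics/top0.png

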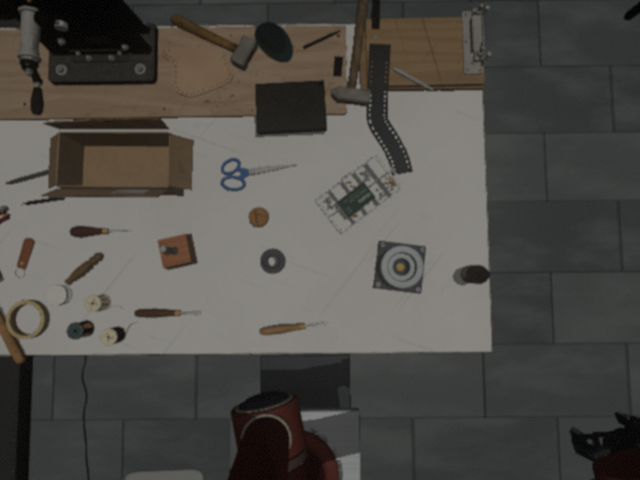

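View pics/side0.png

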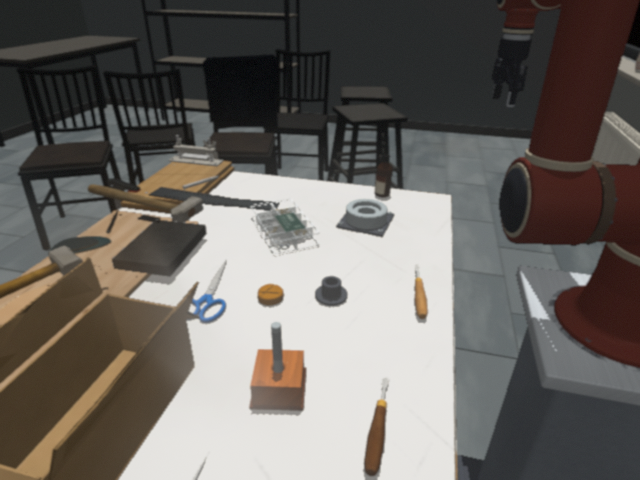

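Top view: die centre near (400,267), collar (272,261), stand (177,251), beeswax (259,217), bottle (475,274). Side view: collar hub (331,285), setter top (277,325), die (366,211).

```bash
python3 - <<'E'
from h import *
im,o=load('top0'); g=cv2.cvtColor(im['frame'],cv2.COLOR_RGB2GRAY); hsv=cv2.cvtColor(im['frame'],cv2.COLOR_RGB2HSV)
def blob(mask,box):
    x0,y0,x1,y1=box; m=np.zeros_like(mask); m[y0:y1,x0:x1]=mask[y0:y1,x0:x1]
    c,_=cv2.findContours(m,cv2.RETR_EXTERNAL,cv2.CHAIN_APPROX_NONE); c=max(c,key=cv2.contourArea)
    return c
print('table grey',g[300,350],g[262,285])
c=blob((g<110).astype(np.uint8)*255,(250,240,300,285)); e=cv2.fitEllipse(c);print('collar',e,plane(im,o,*e[0],.006))
c=blob((g<110).astype(np.uint8)*255,(365,232,435,300)); r=cv2.minAreaRect(c);print('die plate',r,plane(im,o,*r[0],.006), [plane(im,o,*p,.008).round(3) for p in cv2.boxPoints(r)])
# brass
c=blob(cv2.inRange(hsv,(10,80,60),(35,255,255)),(385,250,415,285)); (x,y),rr=cv2.minEnclosingCircle(c);print('anvil',x,y,rr,plane(im,o,x,y,.012))
c=blob(cv2.inRange(hsv,(0,100,40),(20,255,255)),(150,225,205,280)); r=cv2.minAreaRect(c);print('stand',r,plane(im,o,*r[0],.045))
big=np.hstack([cv2.resize(im['frame'][b[1]:b[3],b[0]:b[2]],(400,400),interpolation=cv2.INTER_CUBIC) for b in((365,232,435,302),(142,216,212,286))])
cv2.imwrite('pics/crop.png',big[:,:,::-1])
s,o=load('side0')
g2=cv2.cvtColor(s['frame'],cv2.COLOR_RGB2GRAY)
c=blob((g2<120).astype(np.uint8)*255,(305,265,360,312)); x,y,w,h=cv2.boundingRect(c);print('collar side bbox',x,y,w,h,plane(s,o,x+w/2,292.5,.008))
# setter top in side
print('setter top side',plane(s,o,277,325,.126))
E
```

```text
table grey 131 94
collar ((272.424560546875, 260.6902770996094), (25.283390045166016, 25.706520080566406), 56.800472259521484) [0.51992632 0.05240218 0.006     ]
die plate ((399.2923278808594, 266.66156005859375), (49.86196517944336, 49.11775207519531), 7.125016689300537) [ 0.50241301 -0.26538934  0.006     ] [array([ 0.45 , -0.195,  0.008]), array([ 0.572, -0.212,  0.008]), array([ 0.555, -0.336,  0.008]), array([ 0.434, -0.317,  0.008])]
anvil 399.7926940917969 266.54876708984375 4.096808910369873 [ 0.5025762  -0.26562911  0.012     ]
stand ((174.99412536621094, 251.22352600097656), (28.634822845458984, 28.96021842956543), 77.47119140625) [0.54359941 0.28564506 0.045     ]
collar side bbox 316 277 31 29 [0.51598639 0.05292136 0.008     ]
setter top side [0.54050242 0.2903225  0.126     ]
```

View pics/crop.png

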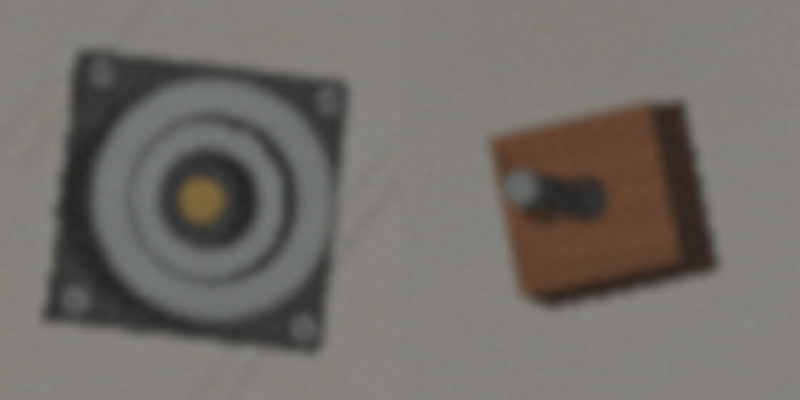

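The crop shows the die rings and anvil concentric at about (400,267), and the setter upright in the stand hole, its top leaning away from the camera axis by perspective. Positions: collar (0.519,0.052), die (0.5025,-0.2655), stand about (0.54,0.288). I'll move to above the collar.

arm_command([
  {"slide":[0.2,-0.2,0.03],"spin":17.7,"gripper":1},
  {"slide":[0.2,-0.2,0.03],"spin":17.7,"gripper":1},
  {"slide":[0.2,-0.2,0.03],"spin":17.7,"gripper":1},
  {"slide":[0.2,-0.2,0.03],"spin":17.7,"gripper":1},
  {"slide":[0.2,-0.2,0.03],"spin":17.7,"gripper":1},
  {"slide":[0.2,-0.2,0.03],"spin":17.7,"gripper":1},
  {"slide":[0.2,-0.2,0.03],"spin":17.7,"gripper":1},
  {"slide":[0.2,-0.2,0.03],"spin":17.7,"gripper":1},
])

```text
t: 0.82
tool_pos: [0.3216, -0.339, 0.2724]
tool_rot: [-3.138, -0.01, -0.0]
contact_force: [0.0, -0.6, -0.8]
opening: 0.0859
grip_force: 0.0
```

arm_command([
  {"slide":[0.15,-0.28,0.05],"spin":0.3,"gripper":1},
  {"slide":[0.15,-0.28,0.05],"spin":0.3,"gripper":1},
  {"slide":[0.15,-0.28,0.05],"spin":0.3,"gripper":1},
  {"slide":[0.15,-0.28,0.05],"spin":0.3,"gripper":1},
  {"slide":[0.15,-0.28,0.05],"spin":0.3,"gripper":1},
  {"slide":[0.15,-0.28,0.05],"spin":0.3,"gripper":1},
  {"slide":[0.15,-0.28,0.05],"spin":0.3,"gripper":1},
  {"slide":[0.15,-0.28,0.05],"spin":0.3,"gripper":1},
])

```text
t: 1.48
tool_pos: [0.4704, -0.0611, 0.2233]
tool_rot: [-3.141, 0.004, 0.0]
contact_force: [0.2, -0.5, 0.3]
opening: 0.0855
grip_force: 0.0
```

arm_command([
  {"slide":[0.048,-0.112,0.0],"spin":0,"gripper":1},
  {"slide":[0.048,-0.112,0.0],"spin":0,"gripper":1},
  {"slide":[0.048,-0.112,0.0],"spin":0,"gripper":1},
  {"slide":[0.048,-0.112,0.0],"spin":0,"gripper":1},
  {"slide":[0.048,-0.112,0.0],"spin":0,"gripper":1},
  {"slide":[0.048,-0.112,0.0],"spin":0,"gripper":1},
])

```text
t: 1.98
tool_pos: [0.5182, 0.0479, 0.2235]
tool_rot: [3.141, -0.006, -0.001]
contact_force: [-0.3, 0.0, 0.3]
opening: 0.0855
grip_force: 0.0
```

```bash
python3 - <<'E'
from h import *
im,o=grab('wrist','w1.png'); print(o['tool_pos'],o['tool_rot'])
E
```

```text
[0.51817163 0.04788353 0.22352211] [ 3.14106081e+00 -6.19589568e-03 -1.37346264e-03]
```

View pics/w1.png

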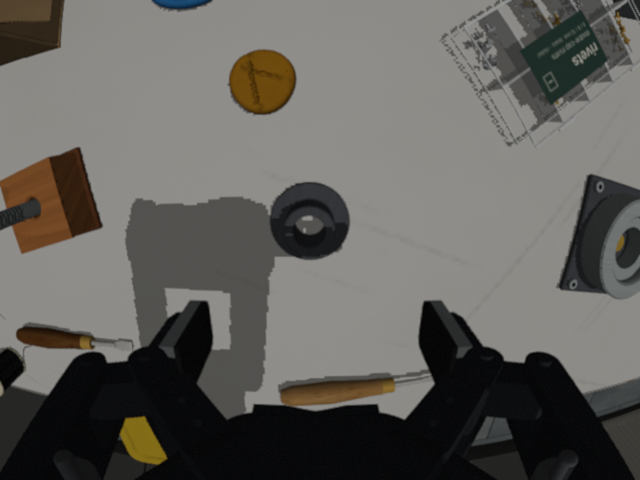

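The wrist view shows the collar at about (310,220), clear of everything, with beeswax at (263,82) and the setter at the left edge. I'll measure the flange.

```bash
python3 - <<'E'
from h import *
im,o=load('w1'); g=cv2.cvtColor(im['frame'],cv2.COLOR_RGB2GRAY)
print(g[230,200],g[190,310],g[220,285],g[150,350])
for t in (65,75,85):
    m=np.zeros_like(g);m[165:275,255:365]=(g[165:275,255:365]<t)*255
    c,_=cv2.findContours(m,cv2.RETR_EXTERNAL,cv2.CHAIN_APPROX_NONE);c=max(c,key=cv2.contourArea)
    P=np.array([plane(im,o,*p[0],.007)[:2] for p in c],np.float32)
    print(t,cv2.boundingRect(c),cv2.minEnclosingCircle(P),cv2.fitEllipse(P))
print('centre tool ax at .007:',[plane(im,o,310,220,.007)])
E
```

```text
82 54 30 141
65 (270, 183, 79, 76) ((0.51997309923172, 0.05314978212118149), 0.03219718486070633) ((0.5201767086982727, 0.053376201540231705), (0.06239159032702446, 0.06272543966770172), 30.012136459350586)
75 (269, 182, 80, 77) ((0.519851803779602, 0.053054071962833405), 0.032602209597826004) ((0.5201758742332458, 0.05348799750208855), (0.06288610398769379, 0.06336615234613419), 3.268831968307495)
85 (255, 182, 94, 93) ((0.5083932876586914, 0.06439923495054245), 0.048176638782024384) ((0.515401303768158, 0.06173792481422424), (0.062460869550704956, 0.09039231389760971), 34.21175003051758)
centre tool ax at .007: [array([0.52149335, 0.05249904, 0.007     ])]
```

arm_command([
  {"slide":[0.002,-0.005,0.04],"spin":0,"gripper":1},
  {"slide":[0.002,-0.005,0.08],"spin":0,"gripper":1},
  {"slide":[0.002,-0.005,0.11],"spin":0,"gripper":1},
  {"slide":[0.002,-0.005,0.13],"spin":0,"gripper":1},
  {"slide":[0.002,-0.005,0.136],"spin":0,"gripper":1},
  {"slide":[0.002,-0.005,0.136],"spin":0,"gripper":1},
  {"slide":[0.002,-0.005,0.136],"spin":0,"gripper":1},
])

```text
t: 2.62
tool_pos: [0.5209, 0.0522, 0.0889]
tool_rot: [3.141, -0.009, 0.002]
contact_force: [0.4, 1.2, 0.1]
opening: 0.0857
grip_force: 0.0
```

arm_command([
  {"slide":[0,0,0],"spin":0,"gripper":-1},
  {"slide":[0,0,0],"spin":0,"gripper":-1},
  {"slide":[0,0,0],"spin":0,"gripper":-1},
  {"slide":[0,0,0],"spin":0,"gripper":-1},
  {"slide":[0,0,0],"spin":0,"gripper":-1},
  {"slide":[0,0,0],"spin":0,"gripper":-1},
  {"slide":[0,0,0],"spin":0,"gripper":-1},
  {"slide":[0,0,0],"spin":0,"gripper":-1},
], newtons=30)

```text
t: 3.28
tool_pos: [0.5212, 0.0531, 0.0893]
tool_rot: [3.141, -0.006, 0.003]
contact_force: [-2.2, -0.4, 6.4]
opening: 0.0371
grip_force: 30.3
```

arm_command([
  {"slide":[0,0,-0.02],"spin":0,"gripper":-1},
  {"slide":[0,0,-0.05],"spin":0,"gripper":-1},
  {"slide":[0,0,-0.08],"spin":0,"gripper":-1},
  {"slide":[0,0.03,-0.11],"spin":0,"gripper":-1},
  {"slide":[0,0.06,-0.12],"spin":0,"gripper":-1},
  {"slide":[-0.01,0.09,-0.12],"spin":0,"gripper":-1},
  {"slide":[-0.01,0.12,-0.12],"spin":0,"gripper":-1},
  {"slide":[-0.01,0.15,-0.12],"spin":0,"gripper":-1},
])

```text
t: 3.95
tool_pos: [0.5091, -0.0979, 0.2082]
tool_rot: [3.141, -0.006, 0.001]
contact_force: [-0.4, -0.1, -1.6]
opening: 0.0368
grip_force: 30.7
```

arm_command([
  {"slide":[0,0.03,0],"spin":0,"gripper":-1},
  {"slide":[0,0.06,0],"spin":0,"gripper":-1},
  {"slide":[-0.008,0.09,0],"spin":0,"gripper":-1},
  {"slide":[-0.008,0.12,0],"spin":0,"gripper":-1},
  {"slide":[-0.008,0.15,0],"spin":0,"gripper":-1},
  {"slide":[-0.008,0.165,0],"spin":0,"gripper":-1},
  {"slide":[-0.008,0.168,0],"spin":0,"gripper":-1},
  {"slide":[-0.008,0.168,0],"spin":0,"gripper":-1},
])

```text
t: 4.62
tool_pos: [0.5007, -0.2651, 0.2075]
tool_rot: [-3.141, 0.009, 0.001]
contact_force: [-0.8, -0.4, -0.9]
opening: 0.0369
grip_force: 30.7
```

```bash
python3 - <<'E'
from h import *
im,o=grab('wrist','w2.png'); print(o['tool_pos'],o['tool_rot'],o['opening'],o['grip_force'],o['contact_force'])
E
```

```text
[ 0.50074211 -0.26512847  0.20751839] [-3.14064429e+00  9.00109366e-03  8.54448625e-04] 0.03685148982747451 30.69894941523671 [-0.82066136 -0.4454017  -0.87537722]
```

View pics/w2.png

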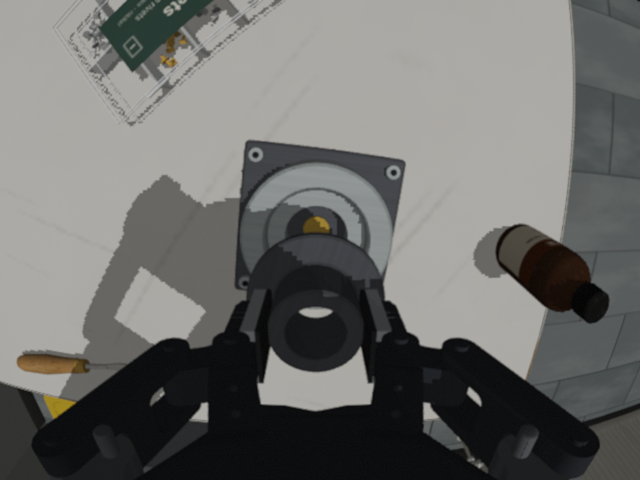

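The collar is held level between the pads (hub top ring centred near (316,328)). The die plate's corners are at (247,141) and (405,160), the anvil at (316,228), and the bottle is well clear. I'll measure the die in this view, plus the collar's offset in the grip.

```bash
python3 - <<'E'
from h import *
im,o=load('w2'); g=cv2.cvtColor(im['frame'],cv2.COLOR_RGB2GRAY).astype(float)
# plate edges: subpixel gradient maxima along scan lines, projected at z=.008
def edge(vals): d=np.abs(np.diff(cv2.GaussianBlur(vals.reshape(-1,1),(1,5),0).ravel())); return np.argmax(d)+.5
top=np.array([plane(im,o,u,130+edge(g[130:185,u][:int(11+(u-247)*.12+14)]),.008)[:2] for u in range(256,398,4)])
rt=np.array([plane(im,o,385+edge(g[v,385:420]),v,.008)[:2] for v in range(170,235,4)])
lf=np.array([plane(im,o,225+edge(g[v,225:262]),v,.008)[:2] for v in range(150,196,4)])
def fit(P):
    v=cv2.fitLine(P.astype(np.float32),cv2.DIST_HUBER,0,.001,.001).ravel(); return v[2:].astype(float),v[:2].astype(float)
F=[fit(P) for P in(top,rt,lf)]
def X(a,b): s=np.linalg.solve(np.c_[a[1],-b[1]],b[0]-a[0]); return a[0]+s[0]*a[1]
A,B=X(F[0],F[2]),X(F[0],F[1]); print('corners',A,B,'len',np.linalg.norm(A-B),[np.degrees(np.arctan2(*f[1][::-1])) for f in F])
t=(B-A)/np.linalg.norm(B-A); n=np.array([t[1],-t[0]]); n*=-np.sign(n[0]); print('die c',(A+B)/2+.06*n)
hsv=cv2.cvtColor(im['frame'],cv2.COLOR_RGB2HSV); m=cv2.inRange(hsv,(12,120,80),(35,255,255)); m[:200]=0;m[250:]=0;m[:,:290]=0;m[:,345:]=0
ys,xs=np.nonzero(m); print('anvil px',xs.min(),xs.max(),ys.min(),ys.max(),'top edge',plane(im,o,(xs.min()+xs.max())/2,ys.min(),.012))
print('col316',[(v,int(g[v,316])) for v in range(255,395,3)])
print('row330',[(u,int(g[330,u])) for u in range(255,380,3)])
for v in(268,371): print(v,plane(im,o,316,v,.154))
cv2.imwrite('pics/c2.png',cv2.resize(np.clip(im['frame'][225:385,230:400,::-1].astype(float)*1.8,0,255).astype(np.uint8),None,fx=3.5,fy=3.5,interpolation=cv2.INTER_CUBIC))
E
```

```text
corners [ 0.56960379 -0.21425374] [ 0.55403458 -0.33104233] len 0.11782179195135618 [np.float64(82.4066149997048), np.float64(-7.087703543234551), np.float64(-8.499495084863417)]
die c [ 0.50234534 -0.26471951]
anvil px 304 328 216 231 top edge [ 0.51237528 -0.26500036  0.012     ]
col316 [(255, 68), (258, 68), (261, 64), (264, 49), (267, 27), (270, 26), (273, 26), (276, 25), (279, 24), (282, 24), (285, 24), (288, 23), (291, 32), (294, 36), (297, 36), (300, 34), (303, 34), (306, 61), (309, 147), (312, 169), (315, 169), (318, 62), (321, 23), (324, 24), (327, 23), (330, 22), (333, 26), (336, 23), (339, 23), (342, 24), (345, 23), (348, 23), (351, 23), (354, 25), (357, 22), (360, 33), (363, 34), (366, 35), (369, 35), (372, 132), (375, 170), (378, 169), (381, 169), (384, 169), (387, 170), (390, 169), (393, 169)]
row330 [(255, 22), (258, 12), (261, 9), (264, 8), (267, 17), (270, 34), (273, 36), (276, 35), (279, 36), (282, 36), (285, 23), (288, 21), (291, 23), (294, 22), (297, 23), (300, 23), (303, 24), (306, 23), (309, 22), (312, 24), (315, 24), (318, 23), (321, 24), (324, 24), (327, 24), (330, 24), (333, 24), (336, 23), (339, 23), (342, 23), (345, 24), (348, 35), (351, 38), (354, 36), (357, 35), (360, 36), (363, 24), (366, 9), (369, 10), (372, 9), (375, 15), (378, 60)]
268 [ 0.52709563 -0.26498196  0.154     ]
371 [ 0.48142755 -0.26474073  0.154     ]
```

View pics/c2.png

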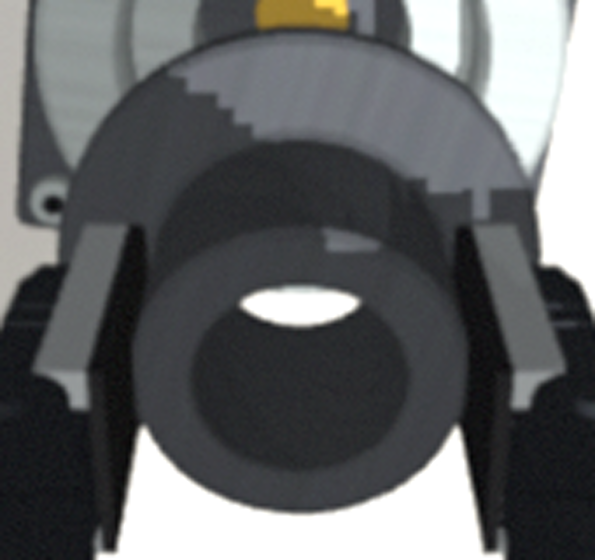

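Hub top and bore are round and level, hub at columns 268–363, rows 289–371. The collar centre is about (0.4995,-0.265) and the die centre about (0.5024,-0.2649), so shift +3 mm in x and lower.

arm_command([
  {"slide":[0.003,0,0.01],"spin":0,"gripper":-1},
  {"slide":[0.003,0,0.03],"spin":0,"gripper":-1},
  {"slide":[0.003,0,0.05],"spin":0,"gripper":-1},
  {"slide":[0.003,0,0.06],"spin":0,"gripper":-1},
  {"slide":[0.003,0,0.068],"spin":0,"gripper":-1},
  {"slide":[0.003,0,0.07],"spin":0,"gripper":-1},
  {"slide":[0.003,0,0.07],"spin":0,"gripper":-1},
  {"slide":[0.003,0,0.07],"spin":0,"gripper":-1},
])

```text
t: 5.33
tool_pos: [0.5045, -0.2649, 0.1388]
tool_rot: [3.141, -0.006, 0.002]
contact_force: [-0.5, 0.1, 0.0]
opening: 0.0372
grip_force: 30.7
```

arm_command([
  {"slide":[0,0,0.003],"spin":0,"gripper":-1},
  {"slide":[0,0,0.006],"spin":0,"gripper":-1},
  {"slide":[0,0,0.009],"spin":0,"gripper":-1},
  {"slide":[0,0,0.012],"spin":0,"gripper":-1},
  {"slide":[0,0,0.012],"spin":0,"gripper":-1},
  {"slide":[0,0,0.012],"spin":0,"gripper":-1},
])

```text
t: 5.83
tool_pos: [0.5037, -0.2647, 0.1255]
tool_rot: [-3.141, 0.007, 0.001]
contact_force: [-0.6, -0.5, -0.9]
opening: 0.0365
grip_force: 30.7
```

arm_command([
  {"slide":[0,0,0.002],"spin":0,"gripper":-1},
  {"slide":[0,0,0.004],"spin":0,"gripper":-1},
  {"slide":[0,0,0.0055],"spin":0,"gripper":-1},
  {"slide":[0,0,0.0065],"spin":0,"gripper":-1},
  {"slide":[0,0,0.0065],"spin":0,"gripper":-1},
  {"slide":[0,0,0.0065],"spin":0,"gripper":-1},
])

```text
t: 6.33
tool_pos: [0.504, -0.2648, 0.1194]
tool_rot: [3.141, -0.007, 0.0]
contact_force: [-0.6, 0.6, -1.6]
opening: 0.037
grip_force: 30.7
```

arm_command([
  {"slide":[0,0,0.001],"spin":0,"gripper":-1},
  {"slide":[0,0,0.0015],"spin":0,"gripper":-1},
  {"slide":[0,0,0.0015],"spin":0,"gripper":-1},
  {"slide":[0,0,0.0015],"spin":0,"gripper":-1},
])

```text
t: 6.67
tool_pos: [0.5041, -0.2649, 0.1193]
tool_rot: [-3.141, 0.007, 0.001]
contact_force: [-4.3, 1.8, 7.1]
opening: 0.037
grip_force: 31.5
```

It's seated on the ledge. Release, rise and look.

arm_command([
  {"slide":[0,0,0],"spin":0,"gripper":1},
  {"slide":[0,0,0],"spin":0,"gripper":1},
  {"slide":[0,0,0],"spin":0,"gripper":1},
  {"slide":[0,0,0],"spin":0,"gripper":1},
  {"slide":[0,0,0],"spin":0,"gripper":1},
  {"slide":[0,0,0],"spin":0,"gripper":1},
])

```text
t: 7.17
tool_pos: [0.5039, -0.2648, 0.1177]
tool_rot: [-3.141, 0.007, 0.0]
contact_force: [-0.0, -0.3, 0.0]
opening: 0.0854
grip_force: 0.0
```

arm_command([
  {"slide":[0,0,-0.03],"spin":0,"gripper":1},
  {"slide":[0,0,-0.07],"spin":0,"gripper":1},
  {"slide":[0,0,-0.11],"spin":0,"gripper":1},
  {"slide":[0,0,-0.13],"spin":0,"gripper":1},
  {"slide":[0,0,-0.13],"spin":0,"gripper":1},
  {"slide":[0,0,-0.13],"spin":0,"gripper":1},
])

```text
t: 7.67
tool_pos: [0.5046, -0.2652, 0.2499]
tool_rot: [3.139, -0.007, 0.005]
contact_force: [-0.3, 0.4, 0.2]
opening: 0.0854
grip_force: 0.0
```

```bash
python3 - <<'E'
from h import *
im,o=grab('wrist','w3.png'); print(o['tool_pos'],o['tool_rot'])
f=np.clip(im['frame'][120:330,210:420,::-1].astype(float)*1.8,0,255).astype(np.uint8)
cv2.imwrite('pics/c3.png',cv2.resize(f,None,fx=2.8,fy=2.8,interpolation=cv2.INTER_CUBIC))
E
```

```text
[ 0.50458502 -0.26523996  0.24985712] [ 3.13939194 -0.00679163  0.0048989 ]
```

View pics/c3.png

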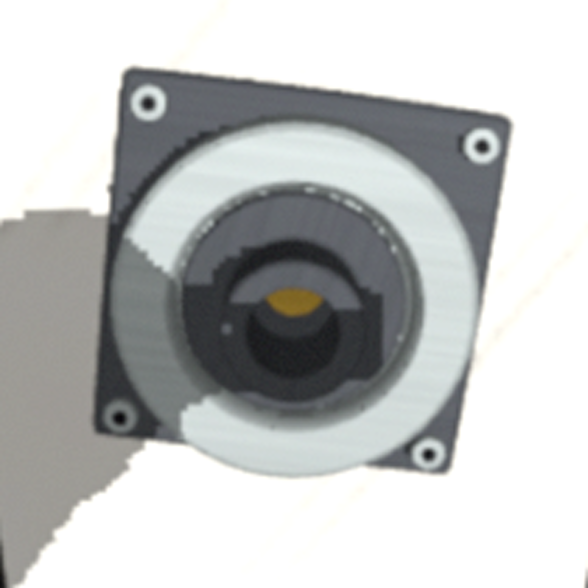

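The collar sits level in the cavity, concentric, with the anvil visible through its bore (bore centre near wrist pixel (315,238)). On to the stand.

arm_command([
  {"slide":[0.017,-0.27,0],"spin":0,"gripper":1},
  {"slide":[0.017,-0.27,0],"spin":0,"gripper":1},
  {"slide":[0.017,-0.27,0],"spin":0,"gripper":1},
  {"slide":[0.017,-0.27,0],"spin":0,"gripper":1},
  {"slide":[0.017,-0.27,0],"spin":0,"gripper":1},
  {"slide":[0.017,-0.27,0],"spin":0,"gripper":1},
  {"slide":[0.017,-0.27,0],"spin":0,"gripper":1},
  {"slide":[0.017,-0.27,0],"spin":0,"gripper":1},
])

```text
t: 8.38
tool_pos: [0.5207, 0.009, 0.245]
tool_rot: [-3.14, -0.001, 0.007]
contact_force: [0.9, 0.5, 0.3]
opening: 0.0853
grip_force: 0.0
```

arm_command([
  {"slide":[0.018,-0.28,0],"spin":0,"gripper":1},
  {"slide":[0.018,-0.28,0],"spin":0,"gripper":1},
  {"slide":[0.018,-0.28,0],"spin":0,"gripper":1},
  {"slide":[0.018,-0.28,0],"spin":0,"gripper":1},
  {"slide":[0.018,-0.28,0],"spin":0,"gripper":1},
  {"slide":[0.018,-0.28,0],"spin":0,"gripper":1},
  {"slide":[0.018,-0.28,0],"spin":0,"gripper":1},
  {"slide":[0.018,-0.28,0],"spin":0,"gripper":1},
])

```text
t: 9.05
tool_pos: [0.5405, 0.2887, 0.2453]
tool_rot: [-3.141, -0.0, 0.005]
contact_force: [0.0, -0.5, -0.5]
opening: 0.0855
grip_force: 0.0
```

arm_command([
  {"slide":[0,0,0],"spin":0,"gripper":1},
  {"slide":[0,0,0],"spin":0,"gripper":1},
])

```text
t: 9.22
tool_pos: [0.5409, 0.284, 0.2459]
tool_rot: [3.14, -0.008, -0.005]
contact_force: [-0.0, -0.6, -0.3]
opening: 0.0853
grip_force: 0.0
```

```bash
python3 - <<'E'
from h import *
im,o=grab('wrist','w4.png'); print(o['tool_pos'],o['tool_rot'])
f=np.clip(im['frame'][120:380,180:460,::-1].astype(float)*1.5,0,255).astype(np.uint8)
cv2.imwrite('pics/c4.png',cv2.resize(f,None,fx=2.3,fy=2.3,interpolation=cv2.INTER_CUBIC))
E
```

```text
[0.54093996 0.28398109 0.24585305] [ 3.13974535 -0.00756394 -0.00469764]
```

View pics/c4.png

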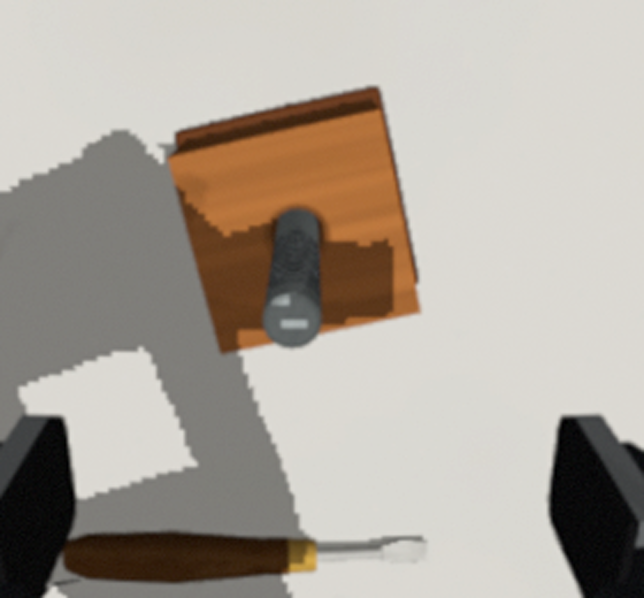

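The setter top is at crop (292,320), i.e. pixel (307,259), and leaves the block near crop (298,232), i.e. (309.5,221). The stand top's corners are at crop (170,157), (380,110), (418,312), (222,353).

```bash
python3 - <<'E'
from h import *
im,o=load('w4')
P=lambda a,b,z: plane(im,o,180+a/2.3,120+b/2.3,z).round(4)
C=[P(a,b,.045)[:2] for a,b in((170,157),(380,110),(418,312),(222,353))]
print('corners',C,'c',np.mean(C,0),[np.linalg.norm(C[i]-C[i-1]).round(4) for i in range(4)])
print('top',P(292,320,.126),'L/R',P(264,320,.126),P(321,320,.126))
# rod edges mid: rows
for b in(232,250,270): print(b,[P(x,b,.06) for x in(297,)])
im,o=load('w3'); print('bore',plane(im,o,210+293/2.8,120+336/2.8,.066),[plane(im,o,210+a/2.8,120+336/2.8,.066)[1] for a in(247,340)],[plane(im,o,210+293/2.8,120+b/2.8,.066)[0] for b in(298,377)])
E
```

```text
corners [array([0.5725, 0.3296]), array([0.587 , 0.2621]), array([0.519 , 0.2481]), array([0.5045, 0.315 ])] c [0.54575 0.2887 ] [np.float64(0.0695), np.float64(0.069), np.float64(0.0694), np.float64(0.0685)]
top [0.5462 0.2888 0.126 ] L/R [0.5463 0.2954 0.126 ] [0.5462 0.2819 0.126 ]
232 [array([0.5509, 0.2885, 0.06  ])]
250 [array([0.5451, 0.2886, 0.06  ])]
270 [array([0.5386, 0.2886, 0.06  ])]
bore [ 0.50204706 -0.26463245  0.066     ] [np.float64(-0.2528793516522071), np.float64(-0.2766417648151203)] [np.float64(0.5120793652212304), np.float64(0.49096968878339997)]
```

arm_command([
  {"slide":[0.005,-0.003,0.02],"spin":0,"gripper":1},
  {"slide":[0.005,-0.003,0.03],"spin":0,"gripper":1},
  {"slide":[0.005,-0.003,0.03],"spin":0,"gripper":1},
  {"slide":[0.005,-0.003,0.03],"spin":0,"gripper":1},
  {"slide":[0.005,-0.003,0.03],"spin":0,"gripper":1},
  {"slide":[0.005,-0.003,0.03],"spin":0,"gripper":1},
])

```text
t: 9.77
tool_pos: [0.5467, 0.2877, 0.2189]
tool_rot: [-3.141, 0.008, -0.002]
contact_force: [-0.1, -0.5, -0.7]
opening: 0.085
grip_force: 0.0
```

```bash
python3 -c "
from h import *
o=status.get_obs();print(o['tool_pos'],R.from_rotvec(o['tool_rot']).as_matrix().round(4),o['dq'])"
```

```text
[0.54671619 0.28774916 0.21893716] [[ 1.0e+00 -4.9e-03  1.3e-03]
 [-4.9e-03 -1.0e+00  5.0e-04]
 [ 1.3e-03 -5.0e-04 -1.0e+00]] [ 0.00421894 -0.00156254 -0.00602842 -0.00138651 -0.00320091 -0.00046011]
```

arm_command([
  {"slide":[0,-0.001,0.025],"spin":0,"gripper":1},
  {"slide":[0,-0.001,0.05],"spin":0,"gripper":1},
  {"slide":[0,-0.001,0.065],"spin":0,"gripper":1},
  {"slide":[0,-0.001,0.072],"spin":0,"gripper":1},
  {"slide":[0,-0.001,0.072],"spin":0,"gripper":1},
  {"slide":[0,-0.001,0.072],"spin":0,"gripper":1},
])

```text
t: 10.27
tool_pos: [0.5468, 0.2892, 0.1468]
tool_rot: [-3.141, 0.007, -0.002]
contact_force: [0.4, 0.3, 0.6]
opening: 0.0853
grip_force: 0.0
```

arm_command([
  {"slide":[0,0,0],"spin":0,"gripper":0.3},
  {"slide":[0,0,0],"spin":0,"gripper":0},
  {"slide":[0,0,0],"spin":0,"gripper":-0.3},
  {"slide":[0,0,0],"spin":0,"gripper":-0.5},
  {"slide":[0,0,0],"spin":0,"gripper":-1},
  {"slide":[0,0,0],"spin":0,"gripper":-1},
  {"slide":[0,0,0],"spin":0,"gripper":-1},
  {"slide":[0,0,0],"spin":0,"gripper":-1},
], newtons=40)

```text
t: 10.93
tool_pos: [0.5465, 0.289, 0.1463]
tool_rot: [3.141, -0.007, 0.001]
contact_force: [-0.5, -0.7, 2.5]
opening: 0.0129
grip_force: 39.0
```

arm_command([
  {"slide":[0,0,-0.01],"spin":0,"gripper":-1},
  {"slide":[0,0,-0.025],"spin":0,"gripper":-1},
  {"slide":[0,0,-0.045],"spin":0,"gripper":-1},
  {"slide":[0,0,-0.07],"spin":0,"gripper":-1},
  {"slide":[0,0,-0.095],"spin":0,"gripper":-1},
  {"slide":[0,0,-0.11],"spin":0,"gripper":-1},
  {"slide":[0,0,-0.11],"spin":0,"gripper":-1},
  {"slide":[0,0,-0.11],"spin":0,"gripper":-1},
])

```text
t: 11.6
tool_pos: [0.5466, 0.2892, 0.257]
tool_rot: [-3.141, 0.007, -0.003]
contact_force: [0.2, 0.5, -1.4]
opening: 0.0129
grip_force: 39.0
```

arm_command([
  {"slide":[0,0.02,0],"spin":0,"gripper":-1},
  {"slide":[-0.005,0.05,0],"spin":0,"gripper":-1},
  {"slide":[-0.01,0.08,0],"spin":0,"gripper":-1},
  {"slide":[-0.013,0.11,0],"spin":0,"gripper":-1},
  {"slide":[-0.016,0.14,0],"spin":0,"gripper":-1},
  {"slide":[-0.02,0.17,0],"spin":0,"gripper":-1},
  {"slide":[-0.022,0.19,0],"spin":0,"gripper":-1},
  {"slide":[-0.022,0.2,0],"spin":0,"gripper":-1},
])

```text
t: 12.27
tool_pos: [0.522, 0.087, 0.2533]
tool_rot: [3.141, -0.01, -0.007]
contact_force: [-0.2, -0.2, -1.2]
opening: 0.0129
grip_force: 39.2
```

arm_command([
  {"slide":[0,0.02,0],"spin":0,"gripper":-1},
  {"slide":[-0.005,0.05,0],"spin":0,"gripper":-1},
  {"slide":[-0.01,0.08,0],"spin":0,"gripper":-1},
  {"slide":[-0.013,0.11,0],"spin":0,"gripper":-1},
  {"slide":[-0.016,0.14,0],"spin":0,"gripper":-1},
  {"slide":[-0.02,0.17,0],"spin":0,"gripper":-1},
  {"slide":[-0.022,0.19,0],"spin":0,"gripper":-1},
  {"slide":[-0.022,0.2,0],"spin":0,"gripper":-1},
])

```text
t: 12.93
tool_pos: [0.4999, -0.1123, 0.2543]
tool_rot: [-3.141, 0.01, 0.004]
contact_force: [-0.3, 0.2, -1.9]
opening: 0.0129
grip_force: 39.3
```

```bash
python3 -c "
from h import *
o=status.get_obs();print(o['tool_pos'],R.from_rotvec(o['tool_rot']).as_matrix().round(4),o['opening'],o['grip_force'],o['contact_force'])"
```

```text
[ 0.49988274 -0.11228805  0.25433548] [[ 1.0e+00 -6.4e-03 -2.3e-03]
 [-6.4e-03 -1.0e+00  8.0e-04]
 [-2.3e-03 -8.0e-04 -1.0e+00]] 0.012946110641055388 39.2717170715332 [-0.31153535  0.16893083 -1.90128213]
```

Now over the die: +2.5 mm in x, 152 mm in tool y.

arm_command([
  {"slide":[0,0.02,0],"spin":0,"gripper":-1},
  {"slide":[0.003,0.05,0],"spin":0,"gripper":-1},
  {"slide":[0.003,0.08,0],"spin":0,"gripper":-1},
  {"slide":[0.003,0.11,0],"spin":0,"gripper":-1},
  {"slide":[0.003,0.135,0],"spin":0,"gripper":-1},
  {"slide":[0.003,0.148,0],"spin":0,"gripper":-1},
  {"slide":[0.003,0.152,0],"spin":0,"gripper":-1},
  {"slide":[0.003,0.152,0],"spin":0,"gripper":-1},
])

```text
t: 13.6
tool_pos: [0.503, -0.2625, 0.2551]
tool_rot: [-3.14, 0.008, 0.002]
contact_force: [-0.9, 0.1, -1.4]
opening: 0.0128
grip_force: 39.3
```

arm_command([
  {"slide":[0,0,0],"spin":0,"gripper":-1},
  {"slide":[0,0,0],"spin":0,"gripper":-1},
  {"slide":[0,0,0],"spin":0,"gripper":-1},
])

```text
t: 13.85
tool_pos: [0.5031, -0.2615, 0.2558]
tool_rot: [-3.141, 0.004, 0.0]
contact_force: [0.1, 0.7, -2.4]
opening: 0.0127
grip_force: 39.3
```

```bash
python3 - <<'E'
from h import *
im,o=grab('wrist','w5.png'); print(o['tool_pos'],R.from_rotvec(o['tool_rot']).as_matrix().round(4))
s,_=grab('side','s5.png'); t,_=grab('top','t5.png')
f=np.clip(im['frame'][130:400,210:420,::-1].astype(float)*1.8,0,255).astype(np.uint8)
a=cv2.resize(f,None,fx=2,fy=2,interpolation=cv2.INTER_CUBIC)
f=np.clip(s['frame'][90:270,300:435,::-1].astype(float)*1.8,0,255).astype(np.uint8)
b=cv2.resize(f,None,fx=2.7,fy=3,interpolation=cv2.INTER_CUBIC)
cv2.imwrite('pics/c5.png',np.hstack([a,cv2.resize(b,(360,540))]));print(a.shape,b.shape)
E
```

```text
[ 0.50310958 -0.26149991  0.2558244 ] [[ 1.0e+00 -2.8e-03 -0.0e+00]
 [-2.8e-03 -1.0e+00  4.0e-04]
 [-0.0e+00 -4.0e-04 -1.0e+00]]
(540, 420, 3) (540, 364, 3)
```

View pics/c5.png

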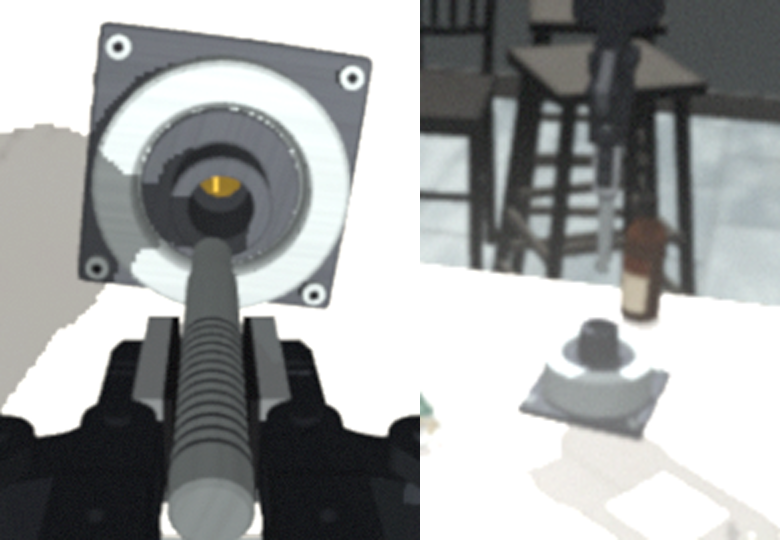

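The rod hangs between the pads, its tip's far edge at crop (212,237), i.e. pixel (316,248.5), and its top face centred near crop (211,510). The bore is at crop (220,210). The side view shows it upright, clear of die and bottle.

```bash
python3 - <<'E'
from h import *
im,o=load('w5'); tz=o['tool_pos'][2]
P=lambda a,b,z: plane(im,o,210+a/2,130+b/2,z).round(4)
g=cv2.cvtColor(im['frame'],cv2.COLOR_RGB2GRAY).astype(int)
print('tip far edge (x=c+.006)',P(212,237,tz-.140))
# rod left/right edges at rows -> axis column direction
for b in(260,290,310): print(b, g[130+b//2,300:336].tolist())
print('top face L/R far', P(168,510,tz-.020),P(254,510,tz-.020),'near edge',P(211,540,tz-.02),'far',P(211,478,tz-.02))
print('bore L/R',P(188,210,.066),P(253,210,.066),'hub L/R',P(170,205,.066),P(272,205,.066))
# die plate corners
C=[P(a,b,.008)[:2] for a,b in((103,22),(371,60),(330,307),(79,281))]; print(C,np.mean(C,0))
E
```

```text
tip far edge (x=c+.006) [ 0.5081 -0.2614  0.1158]
260 [86, 83, 80, 77, 73, 67, 56, 52, 51, 52, 52, 52, 53, 52, 51, 52, 52, 51, 51, 51, 50, 50, 48, 49, 48, 56, 66, 66, 62, 65, 68, 63, 58, 58, 59, 62]
290 [135, 132, 110, 75, 54, 53, 52, 52, 53, 53, 53, 53, 53, 53, 54, 54, 53, 52, 52, 52, 52, 52, 53, 51, 49, 50, 48, 47, 80, 126, 137, 137, 137, 136, 137, 137]
310 [163, 140, 100, 62, 51, 53, 53, 54, 53, 54, 53, 54, 54, 54, 53, 54, 53, 53, 52, 52, 52, 52, 52, 52, 50, 50, 49, 48, 54, 95, 145, 158, 160, 160, 162, 164]
top face L/R far [ 0.5037 -0.2545  0.2358] [ 0.5037 -0.2676  0.2358] near edge [ 0.4975 -0.261   0.2358] far [ 0.5101 -0.2611  0.2358]
bore L/R [ 0.502  -0.2526  0.066 ] [ 0.5019 -0.2764  0.066 ] hub L/R [ 0.5039 -0.2461  0.066 ] [ 0.5038 -0.2833  0.066 ]
[array([ 0.5687, -0.2152]), array([ 0.5525, -0.3304]), array([ 0.4374, -0.3168]), array([ 0.4509, -0.1995])] [ 0.502375 -0.265475]
```

arm_command([
  {"slide":[0,0.0033,0.01],"spin":0,"gripper":-1},
  {"slide":[0,0.0033,0.025],"spin":0,"gripper":-1},
  {"slide":[0,0.0033,0.035],"spin":0,"gripper":-1},
  {"slide":[0,0.0033,0.035],"spin":0,"gripper":-1},
  {"slide":[0,0.0033,0.035],"spin":0,"gripper":-1},
  {"slide":[0,0.0033,0.035],"spin":0,"gripper":-1},
  {"slide":[0,0.0033,0.035],"spin":0,"gripper":-1},
])

```text
t: 14.58
tool_pos: [0.5033, -0.2664, 0.2218]
tool_rot: [3.141, -0.007, 0.002]
contact_force: [-0.1, -0.4, -1.6]
opening: 0.013
grip_force: 39.3
```

```bash
python3 - <<'E'
from h import *
im,o=grab('wrist','w6.png'); print(o['tool_pos'],R.from_rotvec(o['tool_rot']).as_matrix().round(4))
f=np.clip(im['frame'][140:400,220:410,::-1].astype(float)*1.8,0,255).astype(np.uint8)
cv2.imwrite('pics/c6.png',cv2.resize(f,None,fx=2.25,fy=2.25,interpolation=cv2.INTER_CUBIC))
E
```

```text
[ 0.5033048  -0.26637293  0.22180017] [[ 1.0e+00 -4.4e-03  1.3e-03]
 [-4.4e-03 -1.0e+00 -8.0e-04]
 [ 1.3e-03  8.0e-04 -1.0e+00]]
```

View pics/c6.png

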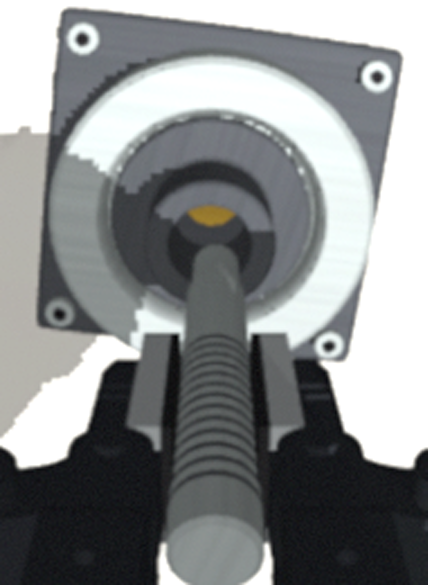

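The tip's far edge is at crop (214,244), inside the bore's outline; the bore spans crop columns about 167–250, with the anvil at (211,215).

```bash
python3 - <<'E'
from h import *
im,o=load('w6'); tz=o['tool_pos'][2]
P=lambda a,b,z: plane(im,o,220+a/2.25,140+b/2.25,z).round(4)
print('tip far',P(214.5,244,tz-.1403),'top L/R',P(166,550,tz-.02),P(264,550,tz-.02))
C=[P(a,b,.008)[:2] for a,b in((63,8),(401,52),(349,360),(37,325))]; print(np.mean(C,0),'anvil',P(211,215,.012))
g=cv2.cvtColor(im['frame'],cv2.COLOR_RGB2GRAY).astype(int)
for v in(240,244): print(v,plane(im,o,292,v,.066)[1],plane(im,o,334,v,.066)[1],g[v,280:345].tolist())
o=status.get_obs(); print(o['tool_pos'])
E
```

```text
tip far [ 0.5084 -0.266   0.0815] top L/R [ 0.5042 -0.2593  0.2018] [ 0.5041 -0.2726  0.2018]
[ 0.502825 -0.265325] anvil [ 0.4962 -0.2648  0.012 ]
240 -0.2511673172136235 -0.2779103368398904 [36, 34, 37, 36, 33, 33, 33, 35, 35, 36, 35, 36, 35, 36, 34, 33, 31, 29, 29, 33, 35, 34, 35, 35, 35, 35, 35, 35, 37, 38, 40, 46, 51, 53, 52, 48, 45, 44, 43, 38, 36, 35, 35, 35, 35, 36, 36, 34, 33, 44, 58, 65, 67, 67, 66, 66, 66, 67, 67, 63, 58, 59, 62, 64, 64]
244 -0.2511052653142276 -0.27793721533092763 [35, 36, 37, 35, 33, 34, 34, 34, 35, 35, 35, 35, 35, 34, 31, 25, 21, 21, 20, 21, 26, 32, 34, 37, 36, 37, 36, 36, 36, 36, 36, 37, 36, 37, 34, 36, 35, 36, 35, 35, 35, 36, 35, 35, 34, 31, 25, 22, 23, 22, 24, 30, 34, 35, 35, 35, 35, 36, 35, 34, 32, 35, 51, 61, 64]
[ 0.50330582 -0.26640002  0.22189056]
```

arm_command([
  {"slide":[0,-0.0013,0],"spin":0,"gripper":-1},
  {"slide":[0,-0.0013,0.005],"spin":0,"gripper":-1},
  {"slide":[0,-0.0013,0.012],"spin":0,"gripper":-1},
  {"slide":[0,-0.0013,0.019],"spin":0,"gripper":-1},
  {"slide":[0,-0.0013,0.026],"spin":0,"gripper":-1},
  {"slide":[0,-0.0013,0.03],"spin":0,"gripper":-1},
  {"slide":[0,-0.0013,0.03],"spin":0,"gripper":-1},
  {"slide":[0,-0.0013,0.03],"spin":0,"gripper":-1},
])

```text
t: 15.3
tool_pos: [0.5027, -0.2646, 0.1902]
tool_rot: [-3.141, 0.007, 0.002]
contact_force: [0.3, -0.9, -1.7]
opening: 0.0125
grip_force: 39.3
```

```bash
python3 - <<'E'
from h import *
im,o=grab('wrist','w7.png'); print(o['tool_pos'],R.from_rotvec(o['tool_rot']).as_matrix().round(4),o['contact_force'],o['wrist_torque'])
g=cv2.cvtColor(im['frame'],cv2.COLOR_RGB2GRAY).astype(int)
for v in range(240,275,6): print(v,g[v,285:350].tolist())
print('y at cols, z=.066',[(u,plane(im,o,u,255,.066).round(4)[:2]) for u in(290,340)])
E
```

```text
[ 0.50268528 -0.26463707  0.19019941] [[ 1.0e+00 -4.4e-03 -1.0e-03]
 [-4.4e-03 -1.0e+00  7.0e-04]
 [-1.0e-03 -7.0e-04 -1.0e+00]] [ 0.31724479 -0.94060881 -1.70961706] [-0.00056095  0.00161761  0.03213412]
240 [35, 32, 30, 24, 22, 24, 21, 25, 29, 39, 48, 52, 57, 59, 62, 64, 64, 65, 65, 65, 65, 66, 65, 64, 64, 64, 64, 64, 65, 64, 64, 64, 64, 62, 63, 66, 65, 66, 66, 65, 65, 66, 66, 65, 65, 65, 64, 63, 61, 61, 59, 57, 53, 44, 33, 29, 27, 29, 31, 40, 51, 59, 66, 67, 67]
246 [32, 25, 25, 28, 34, 47, 57, 62, 66, 66, 66, 66, 65, 65, 65, 65, 66, 65, 66, 64, 63, 59, 58, 60, 63, 63, 66, 67, 66, 67, 67, 66, 66, 66, 66, 66, 64, 64, 62, 62, 62, 63, 63, 65, 65, 63, 63, 64, 64, 66, 67, 67, 67, 66, 67, 65, 63, 59, 51, 41, 34, 29, 32, 36, 35]
252 [30, 33, 33, 34, 33, 35, 36, 36, 35, 36, 36, 36, 36, 34, 32, 33, 35, 36, 34, 35, 36, 36, 40, 48, 52, 53, 53, 54, 54, 55, 53, 53, 53, 52, 52, 52, 52, 50, 45, 39, 36, 36, 37, 37, 36, 37, 36, 37, 40, 52, 64, 66, 66, 66, 67, 67, 67, 67, 66, 66, 63, 56, 46, 36, 35]
258 [35, 35, 35, 35, 34, 37, 36, 36, 35, 34, 31, 25, 22, 22, 21, 21, 20, 24, 29, 33, 40, 48, 51, 53, 53, 54, 53, 53, 52, 52, 52, 54, 55, 56, 52, 50, 51, 49, 50, 49, 47, 39, 34, 31, 26, 25, 21, 23, 21, 23, 24, 28, 34, 36, 36, 35, 36, 35, 37, 37, 36, 35, 32, 31, 31]
264 [35, 34, 35, 35, 35, 35, 35, 36, 34, 29, 24, 20, 21, 21, 22, 22, 22, 22, 23, 26, 39, 50, 54, 54, 54, 53, 54, 54, 54, 53, 53, 54, 53, 52, 52, 53, 55, 54, 52, 50, 45, 37, 24, 23, 25, 23, 23, 23, 21, 22, 23, 23, 26, 32, 36, 36, 36, 37, 34, 35, 35, 35, 36, 35, 31]
270 [34, 36, 36, 35, 35, 36, 35, 36, 35, 34, 28, 24, 22, 20, 21, 22, 21, 28, 42, 51, 55, 52, 53, 54, 52, 52, 53, 55, 54, 54, 53, 54, 53, 54, 53, 52, 52, 53, 51, 51, 49, 49, 47, 37, 26, 25, 23, 21, 23, 23, 24, 27, 31, 36, 36, 35, 35, 35, 35, 37, 36, 35, 35, 31, 38]
y at cols, z=.066 [(290, array([ 0.5091, -0.25  ])), (340, array([ 0.509 , -0.2778]))]
```

The rod sits centred in the bore (gaps about 10 px on each side at row 264), with no contact. Continue down 28 mm.

arm_command([
  {"slide":[0,0,0.005],"spin":0,"gripper":-1},
  {"slide":[0,0,0.011],"spin":0,"gripper":-1},
  {"slide":[0,0,0.018],"spin":0,"gripper":-1},
  {"slide":[0,0,0.024],"spin":0,"gripper":-1},
  {"slide":[0,0,0.028],"spin":0,"gripper":-1},
  {"slide":[0,0,0.028],"spin":0,"gripper":-1},
  {"slide":[0,0,0.028],"spin":0,"gripper":-1},
  {"slide":[0,0,0.028],"spin":0,"gripper":-1},
])

```text
t: 16.02
tool_pos: [0.503, -0.2649, 0.1631]
tool_rot: [3.141, -0.007, 0.0]
contact_force: [0.1, 0.3, -1.7]
opening: 0.0127
grip_force: 39.3
```

```bash
python3 - <<'E'
from h import *
for k in range(3):
    im,o=grab('wrist',f'w8{k}.png'); print(o['tool_pos'],R.from_rotvec(o['tool_rot']).as_matrix()[:2,2].round(4),o['contact_force'],np.abs(o['dq']).max())
g=cv2.cvtColor(im['frame'],cv2.COLOR_RGB2GRAY).astype(int)
for v in range(262,310,6): print(v,g[v,280:355].tolist())
print('col315',[(v,int(g[v,315])) for v in range(225,290,2)])
print('row of x at .066',[(v,plane(im,o,315,v,.066)[0].round(4)) for v in range(240,300,6)])
E
```

```text
[ 0.5030463  -0.26486702  0.16305269] [ 0.0002 -0.0002] [ 0.09362958  0.27322174 -1.67936553] 0.005591332866961435
[ 0.50312034 -0.26495843  0.16330396] [ 0.0006 -0.0004] [ 0.20785082 -0.37713309 -0.58825445] 0.0029619322253830287
[ 0.5031632  -0.26495828  0.16338821] [ 0.0007 -0.0005] [ 0.58890671 -0.51418197 -1.21631969] 0.0020368871119867925
262 [34, 30, 26, 23, 26, 27, 31, 33, 34, 35, 37, 34, 36, 36, 36, 36, 36, 35, 36, 36, 35, 39, 54, 63, 65, 64, 63, 63, 62, 63, 63, 65, 63, 61, 61, 60, 59, 61, 63, 63, 65, 66, 66, 66, 65, 65, 67, 65, 66, 65, 65, 65, 64, 63, 63, 65, 65, 66, 66, 66, 65, 63, 60, 58, 53, 45, 34, 28, 28, 29, 32, 35, 35, 36, 38]
268 [30, 27, 31, 33, 33, 35, 35, 35, 35, 37, 35, 36, 35, 36, 35, 35, 36, 36, 35, 35, 33, 34, 37, 43, 50, 53, 54, 55, 55, 54, 54, 54, 55, 54, 53, 53, 53, 53, 53, 53, 53, 52, 53, 53, 51, 50, 49, 46, 40, 39, 45, 52, 59, 63, 66, 67, 67, 67, 68, 64, 48, 37, 36, 36, 37, 37, 35, 44, 54, 47, 32, 33, 37, 36, 36]
274 [34, 35, 35, 36, 36, 36, 36, 36, 36, 35, 37, 35, 36, 31, 30, 24, 23, 21, 23, 22, 28, 34, 42, 49, 53, 54, 54, 55, 54, 53, 55, 54, 55, 55, 53
[... 1641 characters left out ...]
, 56, 56, 57, 58, 59, 50, 26, 13, 11, 13]
col315 [(225, 67), (227, 68), (229, 68), (231, 66), (233, 54), (235, 29), (237, 25), (239, 24), (241, 25), (243, 26), (245, 26), (247, 25), (249, 38), (251, 56), (253, 64), (255, 63), (257, 64), (259, 64), (261, 64), (263, 56), (265, 53), (267, 54), (269, 54), (271, 54), (273, 55), (275, 54), (277, 54), (279, 55), (281, 55), (283, 55), (285, 55), (287, 53), (289, 37)]
row of x at .066 [(240, np.float64(0.5266)), (246, np.float64(0.5236)), (252, np.float64(0.5206)), (258, np.float64(0.5176)), (264, np.float64(0.5145)), (270, np.float64(0.5114)), (276, np.float64(0.5083)), (282, np.float64(0.5051)), (288, np.float64(0.5018)), (294, np.float64(0.4985))]
```

Centred within about 0.5 mm, with no contact. The lower end is at about 0.023 m, 11 mm above the anvil and 7 mm below the collar's underside. Handing in.

```bash
python3 -c "
from h import *
print(order.finish_job())"
```

```text
the job is handed in; nothing more can be done
None
```

I handed the job in at about 16 s of the 64 s allowed. The collar is fully seated, flange down, and released. The setter is held upright and still in its bore, centred to about half a millimetre, with its lower end about 11 mm above the anvil, and no contact showed in the force readings.

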